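Pick two carded parts off display hooks into kit pockets

ROBOT

A 6-joint arm with a two-finger parallel gripper is mounted at the origin on a cart in front of the work surface, level with it; the furniture and walls round the work are solid. World frame = base frame: x ahead of the robot, y to its left, z up, the work surface at z = 0. Lengths are in m, angles in rad, forces in N, time in s.
With the tool pointing down it reaches from about 0.4 to 0.825 m from the base axis. Payload 7 kg.
Tool frame: the origin (TCP) lies midway between the tips of the shut fingers; the grasp point (between the pads) lies 19 mm behind it; z points along the fingers, y is the line along which they close (so a half turn about z gives the same grasp; the last joint's range is limited). The gripper opens to 88 mm and grips with 3 to 60 N. Pads are 19 mm wide; open, the fingers measure 130 mm over their backs; the gripper's body (78 mm by 193 mm) begins 47 mm behind the grasp point.
Start: joints at [-0.881, 0.359, 0.012, 0, -1.224, -0.288], TCP at [0.264, -0.621, 0.227] pointing down, gripper open.
Joint ranges: [-3.07, 3.07], [-1.43, 2.12], [-1.02, 1.25], [-3.03, 1.67], [-3.05, -0], [-3.03, 3.03]. Speed limits (rad/s): [2.39, 2.39, 3.01, 3.14, 3.14, 3.14].

INTERFACE

Orientations are given as [roll, pitch, yaw] about the fixed x, y, z axes, in that order (R = Rz(yaw) Ry(pitch) Rx(roll)).
In Python, from station import arm gives the robot as it stands. The module is installed in compiled form; this text tells all that it offers.
- The arm moves only by the tool carry_out, never from a script. Its argument "commands" is a list of rows, each a list of 4 numbers: the shift along the world's x, y, z in units of 50 mm (1.0 is 50 mm), then the turn about the world's z in units of 6 degrees (1.0 is 6 degrees). A call has exactly 10 rows; each row is the pose to reach, as a shift and turn from the pose commanded when the call began; what a row does not reach only later rows make up. A row lasts 1/8 s, in which the tool goes at most 62.5 mm and 10.7 degrees, less where a joint would pass 70% of its speed; a pose out of reach is approached as far as the arm can. A call with a gripper value outside its range is refused whole. "claw" is the closure, from 0 (fully open) to 1 (shut), set as the call begins (left out, the last holds). The fingers move at their own pace and stop on an object; "force" is the grip in N (left out, the last holds). Time passes only in rows, so rows that repeat a pose let the fingers close, or fill a call up. It gives the time, the measured TCP pose, the force, the opening and the grip force at its end, in the units of the state.
- arm.get_state(): the state, without advancing time (a new reading comes with each control period).
- arm.grab_frame(name): name is "scene" or "top" or "wrist"; returns a dict with "pixels" (420x560x3 uint8, red, green, blue), "fx", "fy", "cx", "cy" (pixels), "eye" and "orientation" of the camera in the world. Camera axes: x right, y down, z forward; pixel columns grow to the right and rows downward; lengths in m; the calibration is good to about 2 mm. A picture is of the moment at which its call begins. There is no depth.
- arm.job_done(): hands the job in; it is judged then, once.
Trained networks look in a picture, given as the dict that the camera call returned (one of the last four; its "shot" number tells which), for a name from the list of things; names that differ only in an ending like _2 or _b are one class to them, and where a whole thing is asked for, a point or a joint stands for the part that bears it (a point fixed in the world has none). Each returns a list of dicts, best first, with "conf" (0 to 1); they miss things now and then, are a little off and sometimes report something else, mostly with a low value. They report only what shows in the picture. A call takes as long as a camera call. They do not tell look-alikes from the thing itself.
- arm.regions_of(picture, query): "pixels" (420x560 bool, what is visible of it) and "uv" ([column, row] in pixels, amid what is visible of it).
- arm.mark_of(picture, query): "uv" ([column, row] in pixels: a listed point, or the origin of a listed thing).
The state is a dict: "t": time; "q": joint angles; "qd": joint speeds; "joint_efforts": joint torques, N m; "eef_pos": TCP position; "ee_rot": TCP orientation; "force": force on the tool from outside, world axes, zero at the start; "moment": the same for the moment, N m; "width": finger opening in m; "gripper_force": force on a finger pad.
Only numpy, scipy, OpenCV 4.12 (cv2) and the standard library are available. Lean on these libraries where they do the work, as an engineer would, in place of code of your own. Each camera call takes 0.05 s, during which the arm holds its last target. There are 200 camera calls.

TASK

Take the yellow-carded strap clip and the blue-carded caster off their display hooks, raising each pack over the upturned hook tip as you slide it off instead of forcing it, and stand each one upright and fully down in the kit pocket of its own colour, set down gently. Leave the red-carded batteries hanging, and do not disturb the jar or the orange spool.

Things in the scene. Friction and masses are not known exactly. Their poses are not given: they have to be found in the camera images.
- clip_pack_center (a point): centre of the clear box, 26 (x) x 50 (y) x 60 mm (z), of a yellow-carded pack with a yellow strap clip; about 65 g, flat sides at y = +/-25, front to -x, z up. On the box, at x = 0, a stiff hang tab 3 mm thick, 30 wide, 31 tall; its hole, 14 mm wide, spans 5 to 23 mm above the box, top peaked. Hangs plumb by the hole's top on one of three hooks (varies), mid plane 20 to 30 mm off the panel
- caster_pack_center (a point): centre of the clear box, 26 (x) x 50 (y) x 60 mm (z), of a blue-carded pack with a black caster; about 65 g, flat sides at y = +/-25, front to -x, z up. On the box, at x = 0, a stiff hang tab 3 mm thick, 30 wide, 31 tall; its hole, 14 mm wide, spans 5 to 23 mm above the box, top peaked. Hangs plumb by the hole's top on one of three hooks (varies), mid plane 20 to 30 mm off the panel
- battery_pack_center (a point): centre of the clear box, 26 (x) x 50 (y) x 60 mm (z), of a red-carded pack with two dark blue batteries; about 65 g, flat sides at y = +/-25, front to -x, z up. On the box, at x = 0, a stiff hang tab 3 mm thick, 30 wide, 31 tall; its hole, 14 mm wide, spans 5 to 23 mm above the box, top peaked. Hangs plumb by the hole's top on one of three hooks (varies), mid plane 20 to 30 mm off the panel
- rack: display rack, fixed; origin on the table under the front face of its upright white panel, 300 mm wide. x into the panel, y along it, z up. Hooks at y = -105, 0, +105 mm point to -x. A shelf, underside at z = 240 mm, overhangs them to x = -40 mm, a carton on it to z = 312: reach in with the tool leaning, its top towards the robot 30 to 45 degrees. Base plate 10 mm high, from x = -55 to +50
- hook_tip (a point): tip of the middle hook, rack axes; the others are alike, 105 mm either side in y. Each hook is a 6 mm steel bar, level at z = 125 mm over the table from the panel to 42 mm out, then rising at 45 degrees to its tip 58 mm out at z = 141 mm (bar centre line): too high for the hang hole to pass at one height; the pack must rise along the slope as it slides off
- yellow_pocket_slot (a point): centre of the slot floor (6 mm above the table) of the fixed yellow kit pocket, base 70 x 76 mm. Two yellow walls, 40 mm wide in y and 40 high above the floor, tops flared, stand 32 mm apart in x; lips 12 mm high, 58 mm apart, close it in y, leaving a pack's sides free to fingers. A pack goes straight down, its x along the pocket's x; z up
- blue_pocket_slot (a point): centre of the slot floor (6 mm above the table) of the fixed blue kit pocket, base 70 x 76 mm. Two blue walls, 40 mm wide in y and 40 high above the floor, tops flared, stand 32 mm apart in x; lips 12 mm high, 58 mm apart, close it in y, leaving a pack's sides free to fingers. A pack goes straight down, its x along the pocket's x; z up
- jar_center (a point): centre of a bystander jar with black lid, 60 mm diameter, 69 mm tall, standing loose on the table; to be left alone
- spool_center (a point): centre of a bystander orange thread spool, 58 mm diameter, 60 mm tall, standing loose on the table; to be left alone
Not all that is in view belongs to the job. There is more than one size of the part that bears clip_pack_center; the job needs the larger.

How it is judged:
At the end, for the whole second after the job is handed in: Clip pack in the yellow pocket, caster pack in the blue one: each centred within 9 mm, underside within 4 mm of the slot floor, within 0.17 rad of upright, at rest and released; the red-carded pack still hangs within 20 mm of where it was (z of clip_pack_center in the frame of yellow_pocket_slot between 0.026 and 0.034 m and horizontal distance between clip_pack_center and yellow_pocket_slot below 0.009 m and angle between each of clip_pack_center, caster_pack_center's own z axis and vertical below 0.17 rad and linear speed of each of clip_pack, caster_pack below 0.02 m/s and contact force between the fingers and clip_pack below 0.05 N and z of caster_pack_center in the frame of blue_pocket_slot between 0.026 and 0.034 m and horizontal distance between caster_pack_center and blue_pocket_slot below 0.009 m and contact force between the fingers and caster_pack below 0.05 N and distance of battery_pack_center from where it was at the start of the episode below 0.02 m); the robot touches nothing.
It fails at once if a pack is forced against the rack or its hooks (over 20 N) (contact force between any of clip_pack, caster_pack and rack above 20 N).
It fails at once if a pack is rammed or dropped into a pocket (over 25 N) (contact force between any of clip_pack, caster_pack and yellow_pocket above 25 N or contact force between any of clip_pack, caster_pack and blue_pocket above 25 N).
It fails at once if the red-carded pack is knocked off its hook or carried away (over 50 mm) (distance of battery_pack_center from where it was at the start of the episode above 0.05 m).
It fails at once if the jar or the spool is shoved or knocked over (over 25 mm) (distance of any of jar_center, spool_center from where it was at the start of the episode above 0.025 m).
It also fails if it takes over 72 s, if anything falls off the work surface, if the arm or the gripper's body presses on something with over 40 N, if the wrist force passes 120 N, or if a joint passes its speed limit or range.

## Working session

There is one attempt and no reset: what is moved stays moved. The work goes in short steps, Python scripts to look and compute and a tool call to move; the robot and the scene stay as the last step left them, time stands still between calls to the robot, and variables do not carry over. Pictures are saved under pics/ and viewed, at most 13 in all, crops included, and the job is handed in when it is done.

Besides the shell and the picture viewer there is one more tool, called after ">>>" by a JSON object that holds its "name" and its "arguments". carry_out: Moves the arm, as the interface text tells. Its arguments: {"type":"object","properties":{"commands":{"type":"array","items":{"type":"array","items":{"type":"number"}}},"claw":{"type":"number"},"force":{"type":"number"}},"required":["commands"]}

```bash
mkdir -p pics; cat > h.py <<'E'
import numpy as np, cv2
from scipy.spatial.transform import Rotation as R
from station import arm
def Rm(o):
    o=np.array(o,float)
    return o if o.shape==(3,3) else R.from_euler('xyz',o).as_matrix()
def ray(p,uv):
    d=Rm(p['orientation'])@np.array([(uv[0]-p['cx'])/p['fx'],(uv[1]-p['cy'])/p['fy'],1.]); return np.array(p['eye'],float),d/np.linalg.norm(d)
def proj(p,X):
    c=Rm(p['orientation']).T@(np.array(X)-p['eye']); return np.array([p['cx']+p['fx']*c[0]/c[2],p['cy']+p['fy']*c[1]/c[2]])
def tri(rs):
    A=sum(np.eye(3)-np.outer(d,d) for e,d in rs); b=sum((np.eye(3)-np.outer(d,d))@e for e,d in rs); X=np.linalg.solve(A,b)
    return X,max(np.linalg.norm(np.cross(X-e,d)) for e,d in rs)
def save(p,n): cv2.imwrite('pics/'+n,cv2.cvtColor(p['pixels'],cv2.COLOR_RGB2BGR))
N=['clip_pack_center','caster_pack_center','battery_pack_center','rack','hook_tip','yellow_pocket_slot','blue_pocket_slot','jar_center','spool_center']
E
python3 - <<'E'
from h import *
s=arm.get_state(); print({k:np.round(v,3).tolist() for k,v in s.items()})
P={}
for c in ['scene','top']:
    p=P[c]=arm.grab_frame(c); save(p,c+'.png'); print(c,np.round(p['eye'],3),np.round(p['orientation'],3).tolist(),p['fx'])
D={}
for n in N:
    for c in P:
        D[n,c]=arm.mark_of(P[c],n); print(n,c,[(np.round(m['uv'],0).tolist(),round(m['conf'],2)) for m in D[n,c][:4]])
    if D[n,'scene'] and D[n,'top']:
        X,e=tri([ray(P[c],D[n,c][0]['uv']) for c in P]); print('   ',np.round(X,4),round(e,4))
E
```

```text
{'t': 0.0, 'q': [-0.881, 0.359, 0.011, -0.0, -1.224, -0.288], 'qd': [0.0, -0.001, 0.0, 0.002, 0.0, -0.0], 'joint_efforts': [-0.001, -58.272, 29.306, 6.997, 0.007, -0.0], 'eef_pos': [0.264, -0.621, 0.226], 'ee_rot': [3.14, -0.0, -2.74], 'force': [0.327, -0.56, 0.049], 'moment': [-0.044, 0.065, -0.068], 'gripper_force': 0.0, 'width': 0.088}
scene [0.12  0.646 0.84 ] [-2.321, -0.005, -2.514] 477.0023216682341
top [3.590e-01 1.000e-03 1.056e+00] [-2.898, 0.0, -1.614] 383.23424679808636
clip_pack_center scene [([325.0, 203.0], 0.62), ([285.0, 177.0], 0.57), ([291.0, 161.0], 0.37)]
clip_pack_center top [([310.0, 188.0], 0.48)]
    [ 0.5991 -0.1206  0.0304] 0.0589
caster_pack_center scene [([310.0, 157.0], 0.65)]
caster_pack_center top [([347.0, 191.0], 0.57)]
    [ 0.6346 -0.2002  0.0773] 0.0012
battery_pack_center scene [([244.0, 193.0], 0.9)]
battery_pack_center top [([271.0, 177.0], 0.56)]
    [0.6871 0.003  0.0691] 0.0045
rack scene [([279.0, 191.0], 0.74)]
rack top [([302.0, 180.0], 0.79)]
    [ 0.6713 -0.0908  0.0271] 0.0131
hook_tip scene [([288.0, 162.0], 0.94)]
hook_tip top [([306.0, 191.0], 0.93)]
    [ 0.6226 -0.0848  0.1407] 0.0026
yellow_pocket_slot scene [([387.0, 178.0], 0.97)]
yellow_pocket_slot top [([390.0, 248.0], 0.8)]
    [ 0.4753 -0.3191  0.0078] 0.0104
blue_pocket_slot scene [([278.0, 286.0], 0.89)]
blue_pocket_slot top [([185.0, 194.0], 0.7), ([225.0, 251.0], 0.57)]
    [0.5418 0.2002 0.1096] 0.0907
jar_center scene [([306.0, 234.0], 0.77)]
jar_center top [([278.0, 237.0], 0.68)]
    [ 0.5245 -0.0116  0.0208] 0.0022
spool_center scene [([189.0, 270.0], 0.86)]
spool_center top [([188.0, 194.0], 0.63)]
    [0.6574 0.2339 0.0317] 0.0015
```

View pics/scene.png

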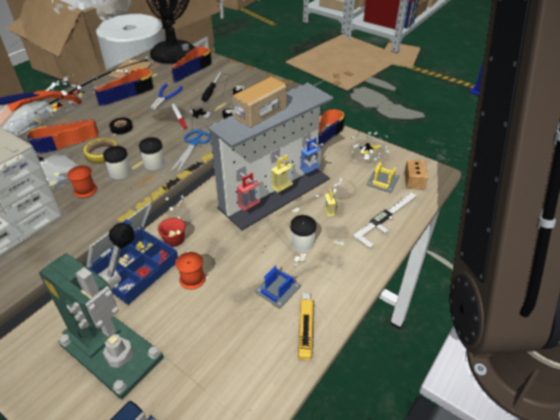

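View pics/top.png

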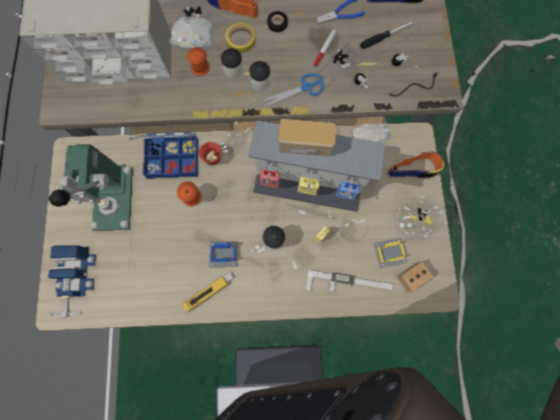

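>>> {"name": "carry_out", "arguments": {"commands": [[0.4,-0.9,0,0],[0.8,-1.8,0,0],[1.2,-2.8,0,0],[1.6,-3.7,0,0],[2,-4.6,0,0],[2,-4.6,0,0],[2,-4.6,0,0],[2,-4.6,0,0],[2,-4.6,0,0],[2,-4.6,0,0]]}}

```text
t: 2.25
eef_pos: [0.3639, -0.8509, 0.2287]
ee_rot: [-3.14, 0.0, -2.74]
force: [-0.9, -0.2, -0.2]
width: 0.0876
gripper_force: 0.0
```

```bash
python3 -c "
from h import *
s=arm.get_state(); print({k:np.round(s[k],3).tolist() for k in ['t','q','eef_pos','ee_rot']})"
```

```text
{'t': 2.25, 'q': [-0.958, 0.823, 0.82, 0.0, -1.566, -0.211], 'eef_pos': [0.364, -0.851, 0.229], 'ee_rot': [-3.14, 0.0, -2.74]}
```

>>> {"name": "carry_out", "arguments": {"commands": [[0.4,-0.9,0,0],[0.8,-1.8,0,0],[1.2,-2.8,0,0],[1.6,-3.7,0,0],[2,-4.6,0,0],[2,-4.6,0,0],[2,-4.6,0,0],[2,-4.6,0,0],[2,-4.6,0,0],[2,-4.6,0,0]]}}

```text
t: 3.5
eef_pos: [0.407, -0.9493, 0.1763]
ee_rot: [-3.079, -0.006, -2.74]
force: [-0.1, -0.8, 0.6]
width: 0.0875
gripper_force: 0.0
```

```bash
python3 -c "
from h import *
s=arm.get_state(); print({k:np.round(s[k],3).tolist() for k in ['t','q','eef_pos','ee_rot']})"
```

```text
{'t': 3.5, 'q': [-0.972, 1.091, 1.251, 0.018, -1.67, -0.194], 'eef_pos': [0.407, -0.949, 0.176], 'ee_rot': [-3.079, -0.006, -2.74]}
```

>>> {"name": "carry_out", "arguments": {"commands": [[-0.4,0.9,0,0],[-0.8,1.8,0,0],[-1.2,2.8,0,0],[-1.6,3.7,0,0],[-2,4.6,0,0],[-2.4,5.5,0,0],[-2.8,6.4,0,0],[-2.8,6.4,0,0],[-2.8,6.4,0,0],[-2.8,6.4,0,0]]}}

```text
t: 4.75
eef_pos: [0.2675, -0.6301, 0.176]
ee_rot: [-3.079, -0.006, -2.74]
force: [-0.4, 0.6, 0.8]
width: 0.0877
gripper_force: 0.0
```

```bash
python3 -c "
from h import *
s=arm.get_state(); print({k:np.round(s[k],3).tolist() for k in ['t','q','eef_pos','ee_rot']})"
```

```text
{'t': 4.75, 'q': [-0.872, 0.37, -0.103, 0.028, -1.04, -0.311], 'eef_pos': [0.267, -0.63, 0.176], 'ee_rot': [-3.079, -0.006, -2.74]}
```

>>> {"name": "carry_out", "arguments": {"commands": [[-0.5,1.1,0.5,0],[-1,2.2,0.5,0],[-1.5,3.3,0.5,0],[-2,4.4,0.5,0],[-2.5,5.6,0.5,0],[-3,6.8,0.5,0],[-3,6.8,0.5,0],[-3,6.8,0.5,0],[-3,6.8,0.5,0],[-3,6.8,0.5,0]]}}

```text
t: 6.0
eef_pos: [0.1172, -0.2898, 0.2007]
ee_rot: [-3.081, -0.008, -2.741]
force: [-1.0, 0.2, 0.4]
width: 0.0878
gripper_force: 0.0
```

```bash
python3 -c "
from h import *
s=arm.get_state(); print({k:np.round(s[k],3).tolist() for k in ['t','q','eef_pos','ee_rot']})"
```

```text
{'t': 6.0, 'q': [-0.456, -0.352, -0.785, 0.051, -1.098, -0.737], 'eef_pos': [0.117, -0.29, 0.201], 'ee_rot': [-3.081, -0.008, -2.741]}
```

>>> {"name": "carry_out", "arguments": {"commands": [[8,-18.4,1,15],[8,-18.4,1,15],[8,-18.4,1,15],[8,-18.4,1,15],[8,-18.4,1,15],[8,-18.4,1,15],[8,-18.4,1,15],[8,-18.4,1,15],[8,-18.4,1,15],[8,-18.4,1,15]]}}

```text
t: 7.25
eef_pos: [0.3571, -0.8432, 0.2285]
ee_rot: [-3.08, -0.003, -1.169]
force: [0.9, -1.9, 2.0]
width: 0.0873
gripper_force: 0.0
```

>>> {"name": "carry_out", "arguments": {"commands": [[8,-18.4,1,0],[8,-18.4,1,0],[8,-18.4,1,0],[8,-18.4,1,0],[8,-18.4,1,0],[8,-18.4,1,0],[8,-18.4,1,0],[8,-18.4,1,0],[8,-18.4,1,0],[8,-18.4,1,0]]}}

```text
t: 8.5
eef_pos: [0.4197, -0.9604, 0.1304]
ee_rot: [-3.085, -0.068, -1.173]
force: [0.1, -0.8, 0.4]
width: 0.0874
gripper_force: 0.0
```

```bash
python3 -c "
from h import *
s=arm.get_state(); print({k:np.round(s[k],3).tolist() for k in ['t','q','eef_pos','ee_rot']})"
```

```text
{'t': 8.5, 'q': [-0.991, 1.126, 1.251, -0.044, -1.618, 1.387], 'eef_pos': [0.42, -0.96, 0.13], 'ee_rot': [-3.085, -0.068, -1.173]}
```

>>> {"name": "carry_out", "arguments": {"commands": [[4,-9.2,12,0],[4,-9.2,12,0],[4,-9.2,12,0],[4,-9.2,12,0],[4,-9.2,12,0],[4,-9.2,12,0],[4,-9.2,12,0],[4,-9.2,12,0],[4,-9.2,12,0],[4,-9.2,12,0]]}}

```text
t: 9.75
eef_pos: [0.4034, -0.9081, 0.3217]
ee_rot: [-3.089, -0.127, -1.176]
force: [-0.8, 1.8, -0.1]
width: 0.0881
gripper_force: 0.0
```

```bash
python3 -c "
from h import *
s=arm.get_state(); print({k:np.round(s[k],3).tolist() for k in ['t','q','eef_pos','ee_rot']})"
```

```text
{'t': 9.75, 'q': [-0.968, 0.934, 1.251, -0.025, -1.752, 1.36], 'eef_pos': [0.403, -0.908, 0.322], 'ee_rot': [-3.089, -0.127, -1.176]}
```

>>> {"name": "carry_out", "arguments": {"commands": [[0,0,15,0],[0,0,15,0],[0,0,15,0],[0,0,15,0],[0,0,15,0],[0,0,15,0],[0,0,15,0],[0,0,15,0],[0,0,15,0],[0,0,15,0]]}}

```text
t: 11.0
eef_pos: [0.3218, -0.7104, 0.6235]
ee_rot: [-3.094, -0.176, -1.179]
force: [-0.4, -0.2, -0.3]
width: 0.0879
gripper_force: 0.0
```

```bash
python3 -c "
from h import *
s=arm.get_state(); print({k:np.round(s[k],3).tolist() for k in ['t','q','eef_pos','ee_rot']})
import scipy.optimize as so
Q=[(.359,.011,-1.224),(.823,.82,-1.566),(1.091,1.251,-1.67),(.37,-.103,-1.04),(-.352,-.785,-1.098),(1.126,1.251,-1.618),(.934,1.251,-1.752)]
X=np.array([(.264,-.621,.226),(.364,-.851,.229),(.407,-.949,.176),(.267,-.63,.176),(.117,-.29,.201),(.42,-.96,.13),(.403,-.908,.322)])
def f(v):
    a,L1,L2,e,Lt,zs,o=v;out=[]
    for (q1,q2,q4),x in zip(Q,X):
        p=q1-q2;r=a+L1*np.sin(q1)+L2*np.cos(p)+e*np.sin(p)+Lt*np.cos(p-q4);z=zs+L1*np.cos(q1)-L2*np.sin(p)+e*np.cos(p)-Lt*np.sin(p-q4)
        out+=[r*r+o*o-x[0]**2-x[1]**2,z-x[2]]
    return np.array(out)
g=so.least_squares(f,[.1,.4,.5,0,.25,.4,.19]);print(np.round(g.x,3),np.abs(g.fun).max())"
```

```text
{'t': 11.0, 'q': [-0.896, 0.573, 1.25, 0.003, -2.066, 1.294], 'eef_pos': [0.322, -0.71, 0.623], 'ee_rot': [-3.094, -0.176, -1.179]}
[0.001 0.605 0.452 0.002 0.378 0.194 0.223] 0.0059373417292744035
```

>>> {"name": "carry_out", "arguments": {"commands": [[6,-13,0,0],[6,-13,0,0],[6,-13,0,0],[6,-13,0,0],[6,-13,0,0],[6,-13,0,0],[6,-13,0,0],[6,-13,0,0],[6,-13,0,0],[6,-13,0,0]]}}

```text
t: 12.25
eef_pos: [0.4137, -0.8929, 0.4168]
ee_rot: [-3.097, -0.236, -1.181]
force: [-0.4, 0.0, -0.5]
width: 0.0877
gripper_force: 0.0
```

>>> {"name": "carry_out", "arguments": {"commands": [[6,-13,15,0],[6,-13,15,0],[6,-13,15,0],[6,-13,15,0],[6,-13,15,0],[6,-13,15,0],[6,-13,15,0],[6,-13,15,0],[6,-13,15,0],[6,-13,15,0]]}}

```text
t: 13.5
eef_pos: [0.4075, -0.8636, 0.4957]
ee_rot: [-3.1, -0.296, -1.184]
force: [-0.8, -0.3, -1.2]
width: 0.0878
gripper_force: 0.0
```

>>> {"name": "carry_out", "arguments": {"commands": [[6,-13,13,0],[6,-13,13,0],[6,-13,13,0],[6,-13,13,0],[6,-13,13,0],[6,-13,13,0],[6,-13,13,0],[6,-13,13,0],[6,-13,13,0],[6,-13,13,0]]}}

```text
t: 14.75
eef_pos: [0.4129, -0.8645, 0.528]
ee_rot: [-3.102, -0.357, -1.187]
force: [-0.7, 0.3, 0.4]
width: 0.0875
gripper_force: 0.0
```

>>> {"name": "carry_out", "arguments": {"commands": [[6,-13,13,0],[6,-13,13,0],[6,-13,13,0],[6,-13,13,0],[6,-13,13,0],[6,-13,13,0],[6,-13,13,0],[6,-13,13,0],[6,-13,13,0],[6,-13,13,0]]}}

```text
t: 16.0
eef_pos: [0.4196, -0.8714, 0.5531]
ee_rot: [-3.104, -0.42, -1.189]
force: [-1.1, 0.1, -0.3]
width: 0.0875
gripper_force: 0.0
```

>>> {"name": "carry_out", "arguments": {"commands": [[6,-13,13,0],[6,-13,13,0],[6,-13,13,0],[6,-13,13,0],[6,-13,13,0],[6,-13,13,0],[6,-13,13,0],[6,-13,13,0],[6,-13,13,0],[6,-13,13,0]]}}

```text
t: 17.25
eef_pos: [0.4271, -0.8825, 0.574]
ee_rot: [-3.106, -0.483, -1.192]
force: [-0.8, 0.3, 0.3]
width: 0.0875
gripper_force: 0.0
```

>>> {"name": "carry_out", "arguments": {"commands": [[6,-13,13,0],[6,-13,13,0],[6,-13,13,0],[6,-13,13,0],[6,-13,13,0],[6,-13,13,0],[6,-13,13,0],[6,-13,13,0],[6,-13,13,0],[6,-13,13,0]]}}

```text
t: 18.5
eef_pos: [0.4351, -0.8963, 0.5927]
ee_rot: [-3.107, -0.547, -1.195]
force: [0.4, 0.3, 0.5]
width: 0.0878
gripper_force: 0.0
```

```bash
python3 - <<'E'
from h import *
P={c:arm.grab_frame(c) for c in ['scene','top']}
s=arm.get_state(); print({k:np.round(s[k],3).tolist() for k in ['t','q','eef_pos','ee_rot']})
for n in ['clip_pack_center','blue_pocket_slot','yellow_pocket_slot','rack','hook_tip']:
  for c in P: print(n,c,[(np.round(m['uv'],0).tolist(),round(m['conf'],2)) for m in arm.mark_of(P[c],n)])
top=P['top']['pixels'];sc=P['scene']['pixels']
a=cv2.resize(sc[60:300,200:440],None,fx=2.5,fy=2.5,interpolation=cv2.INTER_CUBIC)
cv2.imwrite('pics/zs.png',a[...,::-1])
a=cv2.resize(top[110:290,165:465],None,fx=2.6,fy=2.6,interpolation=cv2.INTER_CUBIC)
cv2.imwrite('pics/zt.png',a[...,::-1])
E
```

```text
{'t': 18.6, 'q': [-0.876, 0.71, 1.251, 0.131, -1.578, 1.299], 'eef_pos': [0.435, -0.896, 0.593], 'ee_rot': [-3.107, -0.547, -1.195]}
clip_pack_center scene [([285.0, 176.0], 0.79), ([325.0, 204.0], 0.47)]
clip_pack_center top [([314.0, 185.0], 0.72), ([323.0, 233.0], 0.55)]
blue_pocket_slot scene [([279.0, 286.0], 0.81)]
blue_pocket_slot top [([223.0, 255.0], 0.82)]
yellow_pocket_slot scene [([388.0, 179.0], 0.79)]
yellow_pocket_slot top [([390.0, 250.0], 0.62)]
rack scene [([273.0, 192.0], 0.88), ([190.0, 269.0], 0.47)]
rack top [([306.0, 182.0], 0.69)]
hook_tip scene [([314.0, 159.0], 0.58), ([291.0, 161.0], 0.56)]
hook_tip top [([306.0, 191.0], 0.92)]
```

View pics/zs.png

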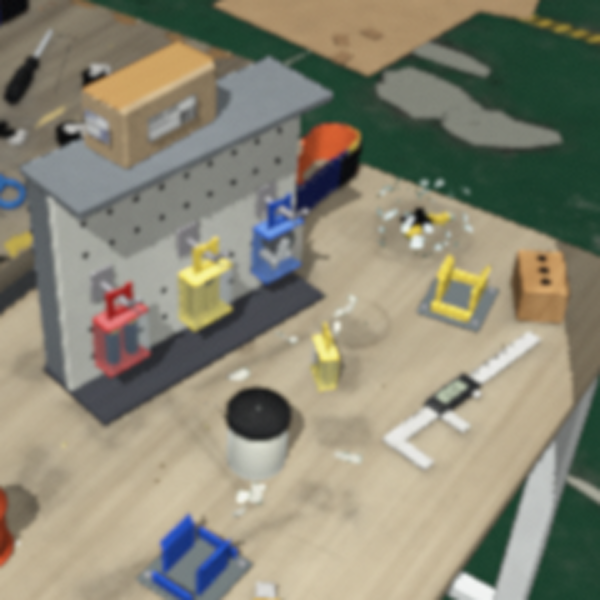

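View pics/zt.png

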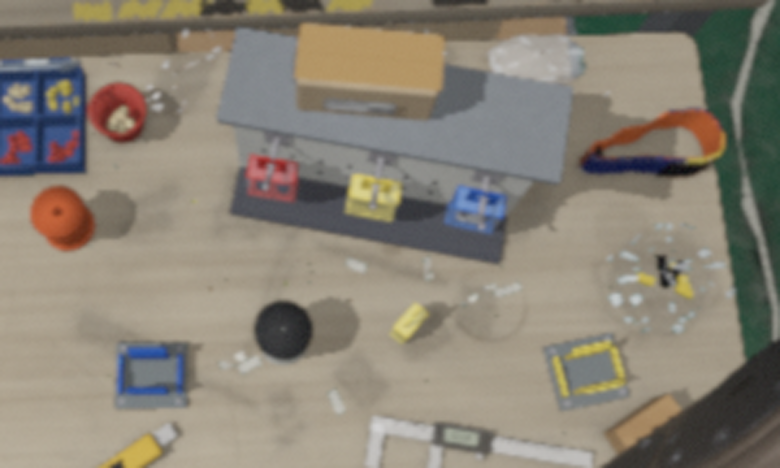

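>>> {"name": "carry_out", "arguments": {"commands": [[0.1,0.8,-0.4,0.6],[0.2,1.7,-0.8,1.3],[0.3,2.6,-1.3,2],[0.4,3.5,-1.8,2.7],[0.4,4.4,-2.2,3.4],[0.5,5.3,-2.7,4],[0.6,6.2,-3.1,4.7],[0.6,7.1,-3.6,5.4],[0.7,8,-4,6],[0.7,8,-4,6]]}}

```text
t: 20.35
eef_pos: [0.4694, -0.4937, 0.392]
ee_rot: [-3.107, -0.546, -0.564]
force: [-0.5, -0.4, 0.6]
width: 0.0879
gripper_force: 0.0
```

>>> {"name": "carry_out", "arguments": {"commands": [[0.1,0.9,-0.4,0.4],[0.2,1.8,-0.8,0.8],[0.3,2.7,-1.2,1.2],[0.4,3.6,-1.6,1.6],[0.5,4.5,-2,2],[0.5,5.4,-2.4,2.4],[0.6,6.3,-2.8,2.7],[0.7,7.2,-3.2,3],[0.7,7.7,-3.6,3],[0.7,7.7,-3.6,3]]}}

```text
t: 21.6
eef_pos: [0.508, -0.1104, 0.2159]
ee_rot: [-3.106, -0.547, -0.25]
force: [-0.1, -0.4, 0.2]
width: 0.0873
gripper_force: 0.0
```

```bash
python3 - <<'E'
from h import *
P={c:arm.grab_frame(c) for c in ['wrist','scene','top']}
s=arm.get_state(); print({k:np.round(s[k],3).tolist() for k in ['t','q','eef_pos','ee_rot']})
p=P['wrist'];print(np.round(p['eye'],3),np.round(p['orientation'],3).tolist(),p['fx']); save(p,'w1.png')
for n in N:
  for c in P: print(n,c,[(np.round(m['uv'],0).tolist(),round(m['conf'],2)) for m in arm.mark_of(P[c],n)])
E
```

```text
{'t': 21.75, 'q': [0.231, -0.205, -1.015, 0.707, -0.329, 0.472], 'eef_pos': [0.506, -0.112, 0.214], 'ee_rot': [-3.107, -0.544, -0.253]}
[ 0.488 -0.11   0.39 ] [-2.87, 0.029, -1.803] 332.58245869912196
clip_pack_center wrist [([242.0, 149.0], 0.8), ([306.0, 260.0], 0.62)]
clip_pack_center scene [([282.0, 176.0], 0.75), ([326.0, 204.0], 0.58)]
clip_pack_center top [([312.0, 187.0], 0.61), ([320.0, 234.0], 0.35)]
caster_pack_center wrist [([343.0, 143.0], 0.67)]
caster_pack_center scene [([310.0, 155.0], 0.77)]
caster_pack_center top [([347.0, 194.0], 0.56)]
battery_pack_center wrist [([145.0, 148.0], 0.68)]
battery_pack_center scene [([245.0, 192.0], 0.57)]
battery_pack_center top [([270.0, 180.0], 0.85)]
rack wrist []
rack scene [([275.0, 192.0], 0.83), ([188.0, 270.0], 0.65)]
rack top [([305.0, 182.0], 0.96)]
hook_tip wrist [([225.0, 143.0], 0.79)]
hook_tip scene [([292.0, 164.0], 0.92)]
hook_tip top [([308.0, 191.0], 0.97)]
yellow_pocket_slot wrist [([344.0, 141.0], 0.16)]
yellow_pocket_slot scene [([385.0, 179.0], 0.73)]
yellow_pocket_slot top [([391.0, 250.0], 0.6)]
blue_pocket_slot wrist []
blue_pocket_slot scene [([278.0, 287.0], 0.93)]
blue_pocket_slot top [([226.0, 253.0], 0.69)]
jar_center wrist []
jar_center scene [([303.0, 233.0], 0.89)]
jar_center top [([275.0, 237.0], 0.77)]
spool_center wrist []
spool_center scene [([310.0, 158.0], 0.7), ([190.0, 270.0], 0.62)]
spool_center top [([185.0, 195.0], 0.93)]
```

View pics/w1.png

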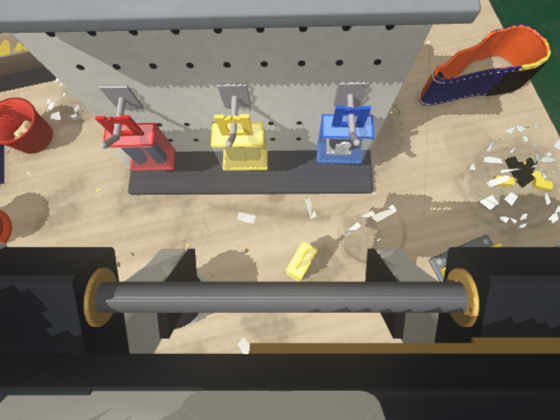

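```bash
python3 - <<'E'
from h import *
from scipy.optimize import least_squares
P={c:arm.grab_frame(c) for c in ['wrist','scene','top']}
T={}
for n,uvs in {'clip_pack_center':dict(wrist=[(242,149)],scene=[(282,176),(285,176),(285,177)],top=[(312,187),(314,185),(310,188)]),
 'caster_pack_center':dict(wrist=[(343,143)],scene=[(310,155),(310,157)],top=[(347,194),(347,191)]),
 'battery_pack_center':dict(wrist=[(145,148)],scene=[(245,192),(244,193)],top=[(270,180),(271,177)]),
 'hook_tip':dict(wrist=[(225,143)],scene=[(292,164),(288,162),(291,161)],top=[(308,191),(306,191),(306,191)]),
 'yellow_pocket_slot':dict(scene=[(385,179),(388,179),(387,178)],top=[(391,250),(390,250),(390,248)]),
 'blue_pocket_slot':dict(scene=[(278,287),(278,286),(279,286)],top=[(226,253),(223,255),(225,251)])}.items():
    rs={c:ray(P[c],np.mean(v,0)) for c,v in uvs.items()}
    T[n]=tri(list(rs.values()))[0]
    print(n,np.round(T[n],4),'err',round(tri(list(rs.values()))[1],4))
    zz=dict(hook_tip=.141).get(n,.075 if 'pack' in n else .006)
    for c,(e,d) in rs.items(): print('   ',c,'at known z',np.round(e+d*(zz-e[2])/d[2],4)[:2])
def pl(c,uv,z):
    e,d=ray(P[c],uv); return (e+d*(z-e[2])/d[2])[:2]
for nm,cs in dict(blue=[(118,345),(186,342),(187,405),(117,406)],yellow=[(543,349),(613,336),(630,397),(560,408)]).items():
    C=np.array([pl('top',(u/2.6+165,v/2.6+110),.006) for u,v in cs]); print(nm,np.round(C,3).tolist(),C.mean(0).round(4))
    a=(C[0]-C[3]+C[1]-C[2]); b=(C[0]-C[1]+C[3]-C[2]); print(' x-edge az',np.degrees(np.arctan2(a[1],a[0])),'y-edge az-90',np.degrees(np.arctan2(b[1],b[0]))-90,np.linalg.norm(a)/2,np.linalg.norm(b)/2)
# base plate front corners of rack in wrist image at z=.01
A,B=pl('wrist',(129,194),.0),pl('wrist',(371,192),.0); print('plate',A,B,np.linalg.norm(A-B),np.degrees(np.arctan2(*(A-B)[::-1]))-90)
E
```

```text
clip_pack_center [ 0.6504 -0.1034  0.0719] err 0.0047
    wrist at known z [ 0.6482 -0.0995]
    scene at known z [ 0.6479 -0.0993]
    top at known z [ 0.6502 -0.1077]
caster_pack_center [ 0.6296 -0.1983  0.0829] err 0.0058
    wrist at known z [ 0.6291 -0.2022]
    scene at known z [ 0.6414 -0.207 ]
    top at known z [ 0.63   -0.1997]
battery_pack_center [0.683  0.0028 0.0697] err 0.0082
    wrist at known z [ 0.6743 -0.0011]
    scene at known z [0.689  0.0058]
    top at known z [0.6779 0.002 ]
hook_tip [ 0.6221 -0.088   0.1389] err 0.0022
    wrist at known z [ 0.6228 -0.0895]
    scene at known z [ 0.6203 -0.0855]
    top at known z [ 0.62   -0.0865]
yellow_pocket_slot [ 0.4741 -0.3212  0.0055] err 0.0086
    scene at known z [ 0.4657 -0.3234]
    top at known z [ 0.4822 -0.3183]
blue_pocket_slot [0.4925 0.1367 0.001 ] err 0.0001
    scene at known z [0.4901 0.1397]
    top at known z [0.492  0.1361]
blue [[0.522, 0.175], [0.522, 0.103], [0.456, 0.103], [0.458, 0.176]] [0.4895 0.1395]
 x-edge az -0.6153365525760993 y-edge az-90 -0.8297114286673803 0.06524109230679652 0.07259604820190797
yellow [[0.498, -0.275], [0.509, -0.35], [0.444, -0.36], [0.436, -0.286]] [ 0.4716 -0.3177]
 x-edge az 9.428042113853838 y-edge az-90 7.117166242569397 0.06455146640767612 0.07568246977999067
plate [0.66149502 0.05287482] [ 0.5915794  -0.23840576] 0.29955395278425306 -13.49727321823616
```

>>> {"name": "carry_out", "arguments": {"commands": [[0.4,0,-0.3,0],[0.8,0.1,-0.7,0],[1.2,0.1,-1.1,0],[1.6,0.2,-1.4,0],[2,0.2,-1.8,0],[2.3,0.2,-2.1,0],[2.6,0.3,-2.3,0],[2.8,0.3,-2.4,0],[2.8,0.3,-2.4,0],[2.8,0.3,-2.4,0]], "claw": 0}}

```text
t: 24.5
eef_pos: [0.6507, -0.0971, 0.1314]
ee_rot: [-3.111, -0.476, -0.248]
force: [0.3, 0.2, 0.5]
width: 0.0874
gripper_force: 0.0
```

```bash
python3 - <<'E'
from h import *
P={c:arm.grab_frame(c) for c in ['wrist','scene']}
s=arm.get_state(); print({k:np.round(s[k],3).tolist() for k in ['t','q','eef_pos','ee_rot','force']})
a=cv2.resize(P['scene']['pixels'][100:240,200:380],None,fx=2.9,fy=2.9,interpolation=cv2.INTER_CUBIC)
b=cv2.resize(P['wrist']['pixels'],None,fx=.95,fy=.95)
b=P['wrist']['pixels'][:300,120:440]
b=cv2.resize(b,(int(320*a.shape[0]/300*.6),int(a.shape[0]*.6)))
c=np.zeros((a.shape[0],a.shape[1]+b.shape[1],3),np.uint8);c[:,:a.shape[1]]=a;c[:b.shape[0],a.shape[1]:]=b
print(c.shape);cv2.imwrite('pics/g1.png',c[...,::-1])
E
```

```text
{'t': 24.6, 'q': [-0.175, 0.17, -0.924, 1.666, -0.003, -0.161], 'eef_pos': [0.651, -0.097, 0.132], 'ee_rot': [-3.111, -0.476, -0.248], 'force': [0.157, 0.724, 0.524]}
(406, 781, 3)
```

View pics/g1.png

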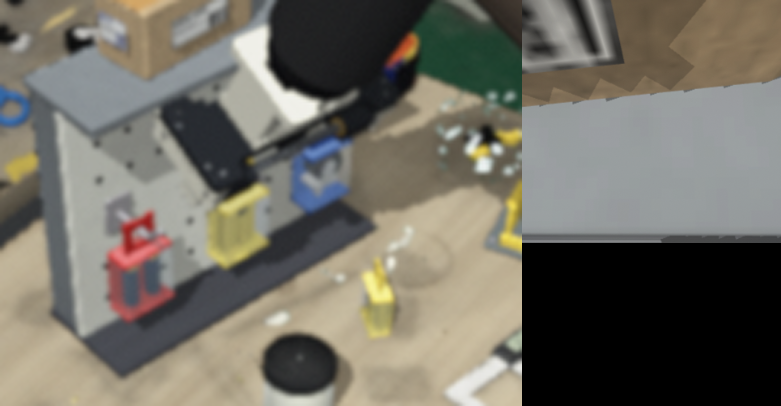

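```bash
cat > fk.py <<'E'
from h import *
from scipy.optimize import least_squares
Q=np.array([[-.881,.359,.011,0,-1.224,-.288],[-.958,.823,.82,0,-1.566,-.211],[-.972,1.091,1.251,.018,-1.67,-.194],[-.872,.37,-.103,.028,-1.04,-.311],[-.456,-.352,-.785,.051,-1.098,-.737],[-.991,1.126,1.251,-.044,-1.618,1.387],[-.968,.934,1.251,-.025,-1.752,1.36],[-.896,.573,1.25,.003,-2.066,1.294],[-.876,.71,1.251,.131,-1.578,1.299],[.231,-.205,-1.015,.707,-.329,.472],[-.175,.17,-.924,1.666,-.003,-.161]])
X=np.array([[.264,-.621,.226],[.364,-.851,.229],[.407,-.949,.176],[.267,-.63,.176],[.117,-.29,.201],[.42,-.96,.13],[.403,-.908,.322],[.322,-.71,.623],[.435,-.896,.593],[.506,-.112,.214],[.651,-.097,.132]])
E=np.array([[3.14,0,-2.74],[-3.14,0,-2.74],[-3.079,-.006,-2.74],[-3.079,-.006,-2.74],[-3.081,-.008,-2.741],[-3.085,-.068,-1.173],[-3.089,-.127,-1.176],[-3.094,-.176,-1.179],[-3.107,-.547,-1.195],[-3.107,-.544,-.253],[-3.111,-.476,-.248]])
rx=lambda a:R.from_euler('x',a).as_matrix(); ry=lambda a:R.from_euler('y',a).as_matrix(); rz=lambda a:R.from_euler('z',a).as_matrix()
def fk(q,v):
    a,zs,L1,e,L2,o1,o2,Lt,c5,d4=v
    A=rz(q[0]); p=A@[a,o1,zs]
    B=A@ry(q[1]); p=p+B@[0,0,L1]
    C=A@ry(q[1]-q[2]); p=p+C@[L2,0,e]
    D=C@rx(SG[0]*q[3]); p=p+D@[0,o2,0]
    F=D@ry(-q[4]); p=p+F@[Lt,0,d4]
    T=F@ry(np.pi/2)@rz(SG[1]*q[5]+c5)
    return p,T
def res(v):
    out=[]
    for q,x,e in zip(Q,X,E):
        p,T=fk(q,v); out+=list((p-x)*10); out+=list(R.from_matrix(T.T@Rm(e)).as_rotvec())
    return np.array(out)
best=None
for s0 in (1,-1):
  for s1 in (1,-1):
    for c in (0,1.57,-1.57,3.14):
      SG=(s0,s1); g=least_squares(res,[0,.19,.6,0,.45,-.1,-.1,.38,c,0])
      if best is None or g.cost<best[0]: best=(g.cost,g.x,SG)
cost,V,SG=best
lo=np.array([-3.07,-1.43,-1.02,-3.03,-3.05,-3.03]);hi=np.array([3.07,2.12,1.25,1.67,0,3.03])
def ik(x,T,seeds=12,full=False):
    rng=np.random.default_rng(0);b=None
    S=[np.array([.1,.2,-.6,s,-.3,t]) for s in(.8,-.8,1.5,-2,-2.8) for t in(0.3,-2,2)]+[rng.uniform(lo,hi) for _ in range(seeds)]
    for s in S:
        g=least_squares(lambda q:np.r_[(fk(q,V)[0]-x)*10,R.from_matrix(fk(q,V)[1].T@T).as_rotvec()],np.clip(s,lo+.01,hi-.01),bounds=(lo,hi))
        if b is None or g.cost<b.cost:b=g
        if b.cost<1e-8: break
    return b.x,b.cost
E
python3 - <<'E'
from fk import *
print(best[0],V.round(3),SG); r=res(V).reshape(-1,6); print(np.abs(r[:,:3]).max()/10,np.abs(r[:,3:]).max())
def Tl(lean,az): return Rm([np.pi,-lean,az])
n=np.array([.972,-.233])
for z in (.089,.11):
  for lean in (.3,.4,.476,.55,.65):
    q,c=ik(np.array([.650,-.098,z]),Tl(lean,-.236)); print('clip',z,lean,q.round(2),'%.1e'%c)
for nm,x in dict(caster=(.625,-.2,.089),clipoff=(.61,-.09,.13),casteroff=(.585,-.19,.13)).items():
  for lean in (.4,.5):
    q,c=ik(np.array(x),Tl(lean,-.236)); print(nm,lean,q.round(2),'%.1e'%c)
for nm,x,az in (('blue',(.49,.138,.05),-.012),('yellow',(.473,-.32,.05),.14)):
  for lean in (.4,.5):
   for a in (0,np.pi,):
    q,c=ik(np.array(x),Tl(lean,az+a)); print(nm,lean,a,q.round(2),'%.1e'%c)
E
```

```text
0.0001861187681833241 [-0.000e+00  1.980e-01  6.020e-01  0.000e+00  4.640e-01  1.000e-03
 -1.920e-01  3.780e-01 -1.571e+00  0.000e+00] (-1, -1)
0.0008562559881085952 0.0009759914641635582
clip 0.089 0.3 [ 0.21  0.3  -0.59  0.31 -0.43  0.86] 3.4e-21
clip 0.089 0.4 [ 0.07  0.25 -0.86  1.02 -0.14  0.27] 1.6e-25
clip 0.089 0.476 [-0.16  0.24 -0.92  1.67 -0.04 -0.17] 1.7e-03
clip 0.089 0.55 [-0.15  0.24 -0.92  1.67 -0.06 -0.18] 8.5e-03
clip 0.089 0.65 [-0.44  0.25 -0.68 -2.93 -0.03 -1.62] 7.5e-03
clip 0.11 0.3 [ 0.21  0.27 -0.56  0.28 -0.48  0.89] 4.8e-31
clip 0.11 0.4 [ 0.17  0.23 -0.77  0.67 -0.25  0.54] 4.1e-29
clip 0.11 0.476 [-0.16  0.21 -0.92  1.67 -0.04 -0.17] 3.9e-04
clip 0.11 0.55 [-0.15  0.2  -0.92  1.67 -0.06 -0.18] 5.0e-03
clip 0.11 0.65 [-0.44  0.22 -0.69 -3.03 -0.   -1.52] 8.1e-03
caster 0.4 [ 0.01  0.26 -0.74  0.49 -0.2   0.86] 3.0e-27
caster 0.5 [-0.05  0.25 -0.82  0.64 -0.06  0.77] 2.2e-03
clipoff 0.4 [ 0.22  0.14 -0.82  0.62 -0.3   0.55] 1.0e-29
clipoff 0.5 [-0.15  0.11 -0.99  1.67 -0.04 -0.17] 4.7e-04
casteroff 0.4 [ 0.05  0.14 -0.74  0.36 -0.32  0.96] 1.0e-23
casteroff 0.5 [-0.16  0.11 -0.97  1.12 -0.02  0.39] 4.0e-04
blue 0.4 0 [-0.11  0.14 -0.93 -3.03 -0.   -1.59] 6.7e-03
blue 0.4 3.141592653589793 [ 0.5   0.51 -0.19 -0.2  -1.24 -1.98] 2.1e-27
blue 0.5 0 [-0.11  0.13 -0.93 -3.03 -0.   -1.6 ] 1.2e-03
blue 0.5 3.141592653589793 [ 0.48  0.57 -0.1  -0.23 -1.35 -1.96] 2.0e-21
yellow 0.4 0 [-0.43  0.27 -0.49 -0.45 -0.51  2.5 ] 5.8e-29
yellow 0.4 3.141592653589793 [-0.17  0.55 -0.24  0.13 -1.17 -1.33] 2.2e-30
yellow 0.5 0 [-0.52  0.27 -0.47 -0.64 -0.51  2.74] 5.8e-30
yellow 0.5 3.141592653589793 [-0.16  0.61 -0.18  0.15 -1.26 -1.35] 1.4e-30
```

>>> {"name": "carry_out", "arguments": {"commands": [[0,0,-0.85,0],[0,0,-0.85,0],[0,0,-0.85,0],[0,0,-0.85,0],[0,0,-0.85,0],[0,0,-0.85,0],[0,0,-0.85,0],[0,0,-0.85,0],[0,0,-0.85,0],[0,0,-0.85,0]]}}

```text
t: 25.85
eef_pos: [0.6545, -0.0984, 0.107]
ee_rot: [-3.113, -0.441, -0.248]
force: [1.5, -0.2, 0.0]
width: 0.0876
gripper_force: 0.0
```

```bash
python3 - <<'E'
from h import *
s=arm.get_state(); print({k:np.round(s[k],3).tolist() for k in ['t','q','eef_pos','ee_rot','force']})
E
```

```text
{'t': 25.85, 'q': [-0.175, 0.217, -0.913, 1.666, -0.003, -0.161], 'eef_pos': [0.655, -0.098, 0.107], 'ee_rot': [-3.113, -0.441, -0.248], 'force': [1.516, -0.165, 0.006]}
```

>>> {"name": "carry_out", "arguments": {"commands": [[-0.1,0,-0.5,0],[-0.1,0,-0.5,0],[-0.1,0,-0.5,0],[-0.1,0,-0.5,0],[-0.1,0,-0.5,0],[-0.1,0,-0.5,0],[-0.1,0,-0.5,0],[-0.1,0,-0.5,0],[-0.1,0,-0.5,0],[-0.1,0,-0.5,0]]}}

```text
t: 27.1
eef_pos: [0.6519, -0.0986, 0.0932]
ee_rot: [-3.115, -0.42, -0.248]
force: [0.4, -0.2, -0.3]
width: 0.0875
gripper_force: 0.0
```

```bash
python3 - <<'E'
from h import *
p=arm.grab_frame('scene')
s=arm.get_state(); print({k:np.round(s[k],3).tolist() for k in ['t','q','eef_pos','ee_rot','force']})
a=cv2.resize(p['pixels'][110:230,210:350],None,fx=5,fy=5,interpolation=cv2.INTER_CUBIC)
cv2.imwrite('pics/g2.png',a[:600,:,::-1])
E
```

```text
{'t': 27.15, 'q': [-0.176, 0.237, -0.913, 1.666, -0.003, -0.16], 'eef_pos': [0.652, -0.099, 0.093], 'ee_rot': [-3.115, -0.42, -0.248], 'force': [0.086, -0.304, -0.336]}
```

View pics/g2.png

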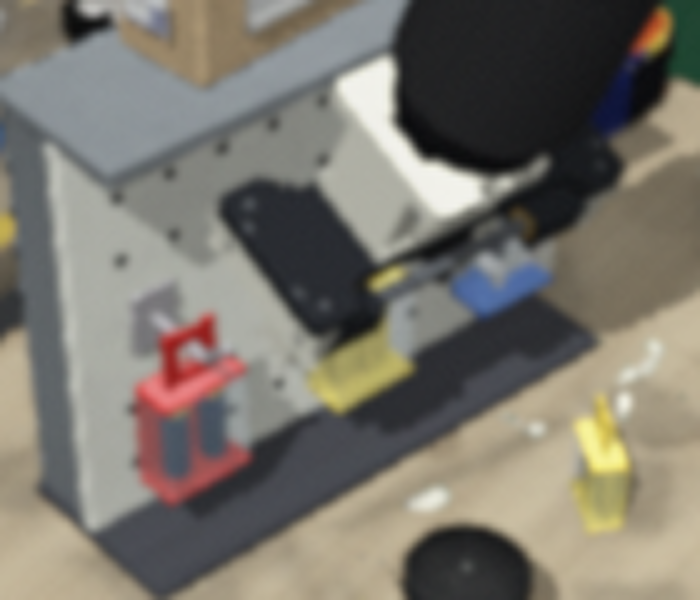

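>>> {"name": "carry_out", "arguments": {"commands": [[0,0,-0.1,0],[0,0,-0.1,0],[0,0,-0.1,0],[0,0,-0.1,0],[0,0,-0.1,0],[0,0,-0.1,0],[0,0,-0.1,0],[0,0,-0.1,0],[0,0,-0.1,0],[0,0,-0.1,0]], "claw": 1, "force": 15}}

```text
t: 28.4
eef_pos: [0.6524, -0.0987, 0.0903]
ee_rot: [-3.116, -0.416, -0.247]
force: [-0.0, 0.9, -0.1]
width: 0.0498
gripper_force: 14.9
```

```bash
python3 - <<'E'
from h import *
s=arm.get_state(); print({k:np.round(s[k],3).tolist() for k in ['t','q','eef_pos','ee_rot','force','moment','width','gripper_force']})
E
```

```text
{'t': 28.4, 'q': [-0.176, 0.242, -0.912, 1.666, -0.003, -0.16], 'eef_pos': [0.652, -0.099, 0.09], 'ee_rot': [-3.116, -0.416, -0.247], 'force': [-0.04, 0.913, -0.101], 'moment': [0.3, 1.433, 0.018], 'width': 0.05, 'gripper_force': 14.934}
```

```bash
python3 - <<'E'
from fk import *
T=Rm([-3.116,-.416,-.247]); x0=np.array([.6524,-.0987,.0903])
q=np.array([-.176,.242,-.912,1.666,-.003,-.16])
for d,h in ((0,0),(12,6),(24,15),(32,17.5),(46,20),(100,40),(100,80)):
    x=x0+np.array([-.972*d,.233*d,h])/1000
    g=least_squares(lambda q:np.r_[(fk(q,V)[0]-x)*10,R.from_matrix(fk(q,V)[1].T@T).as_rotvec()],np.clip(q,lo+.001,hi-.001),bounds=(lo,hi)); q=g.x
    print(d,h,q.round(2),'%.1e'%g.cost)
E
```

```text
0 0 [-0.18  0.24 -0.91  1.67 -0.   -0.16] 3.6e-08
12 6 [-0.02  0.22 -0.92  1.25 -0.07  0.11] 1.6e-23
24 15 [ 0.1   0.19 -0.89  0.95 -0.14  0.31] 5.2e-30
32 17.5 [ 0.11  0.18 -0.9   0.93 -0.15  0.32] 2.0e-23
46 20 [ 0.11  0.16 -0.93  0.95 -0.15  0.29] 4.1e-29
100 40 [ 0.23  0.04 -0.97  0.77 -0.23  0.37] 5.5e-23
100 80 [ 0.31 -0.01 -0.85  0.51 -0.4   0.58] 2.4e-30
```

>>> {"name": "carry_out", "arguments": {"commands": [[-0.02,0,0.03,0],[-0.06,0.01,0.06,0],[-0.1,0.02,0.08,0],[-0.14,0.03,0.1,0],[-0.18,0.04,0.12,0],[-0.23,0.06,0.14,0],[-0.27,0.07,0.16,0],[-0.31,0.08,0.18,0],[-0.35,0.08,0.21,0],[-0.35,0.08,0.21,0]]}}

```text
t: 29.65
eef_pos: [0.6349, -0.0944, 0.1011]
ee_rot: [-3.115, -0.416, -0.247]
force: [0.2, -0.3, -0.3]
width: 0.05
gripper_force: 14.9
```

```bash
python3 - <<'E'
from h import *
s=arm.get_state(); print({k:np.round(s[k],4).tolist() for k in ['t','q','eef_pos','ee_rot','force','moment','width','gripper_force']})
E
```

```text
{'t': 29.65, 'q': [0.0595, 0.2074, -0.9014, 1.0509, -0.1121, 0.2413], 'eef_pos': [0.6349, -0.0944, 0.1011], 'ee_rot': [-3.1154, -0.4162, -0.2474], 'force': [0.1885, -0.2847, -0.318], 'moment': [0.2097, 1.5212, -0.0082], 'width': 0.05, 'gripper_force': 14.9248}
```

>>> {"name": "carry_out", "arguments": {"commands": [[-0.06,0.01,0.05,0],[-0.12,0.03,0.09,0],[-0.16,0.04,0.11,0],[-0.21,0.05,0.13,0],[-0.27,0.07,0.135,0],[-0.39,0.09,0.15,0],[-0.54,0.13,0.17,0],[-0.75,0.18,0.25,0],[-0.97,0.23,0.6,0],[-1.1,0.26,1,0]]}}

```text
t: 30.9
eef_pos: [0.5784, -0.0816, 0.1507]
ee_rot: [-3.116, -0.414, -0.248]
force: [0.9, -0.2, 0.1]
width: 0.0497
gripper_force: 14.9
```

```bash
python3 - <<'E'
from fk import *
s=arm.get_state(); print({k:np.round(s[k],4).tolist() for k in ['t','q','eef_pos','ee_rot','force','moment','width','gripper_force']})
P={c:arm.grab_frame(c) for c in ['scene','wrist']}
a=P['scene']['pixels'][110:230,230:370]; a=cv2.resize(a,None,fx=2.8,fy=2.8,interpolation=cv2.INTER_CUBIC)
b=cv2.resize(P['wrist']['pixels'],(448,336)); c=np.hstack([a,b[:336]]) if a.shape[0]==336 else a
c=c[:,:800]; cv2.imwrite('pics/off1.png',c[...,::-1])
T=Rm(s['ee_rot']); q=s['q']; x0=s['eef_pos']
# candidate routes to yellow pocket, with yaw of pack x to pocket x az
for az in (8.3,):
  for z in (.2,.12,.07):
    dy=np.radians(az)+.247
    for half in (0,np.pi,-np.pi):
      Tn=rz(dy+half)@T; qq,c=ik(np.array([.472,-.32,z]),Tn); print('yellow',z,round(half,1),qq.round(2),'%.1e'%c)
    Tn=rz(np.radians(-.7)+.247)@T
E
```

```text
{'t': 30.9, 'q': [0.2606, 0.0575, -0.8507, 0.5605, -0.3317, 0.5657], 'eef_pos': [0.5784, -0.0816, 0.1507], 'ee_rot': [-3.1156, -0.4143, -0.2478], 'force': [0.924, -0.2173, 0.1113], 'moment': [0.0736, 1.2803, -0.0765], 'width': 0.0497, 'gripper_force': 14.9266}
yellow 0.2 0 [-0.44  0.08 -0.35 -0.34 -0.83  2.35] 2.3e-21
yellow 0.2 3.1 [-0.15  0.41 -0.1   0.14 -1.45 -1.31] 1.0e-23
yellow 0.2 -3.1 [-0.15  0.41 -0.1   0.14 -1.45 -1.31] 1.0e-23
yellow 0.12 0 [-0.45  0.18 -0.43 -0.41 -0.67  2.45] 1.7e-27
yellow 0.12 3.1 [-0.15  0.48 -0.19  0.15 -1.29 -1.34] 1.3e-19
yellow 0.12 -3.1 [-0.15  0.48 -0.19  0.15 -1.29 -1.34] 1.3e-19
yellow 0.07 0 [-0.46  0.25 -0.45 -0.47 -0.59  2.54] 8.6e-24
yellow 0.07 3.1 [-0.15  0.53 -0.24  0.15 -1.2  -1.35] 1.4e-19
yellow 0.07 -3.1 [-0.15  0.53 -0.24  0.15 -1.2  -1.35] 1.4e-19
```

View pics/off1.png

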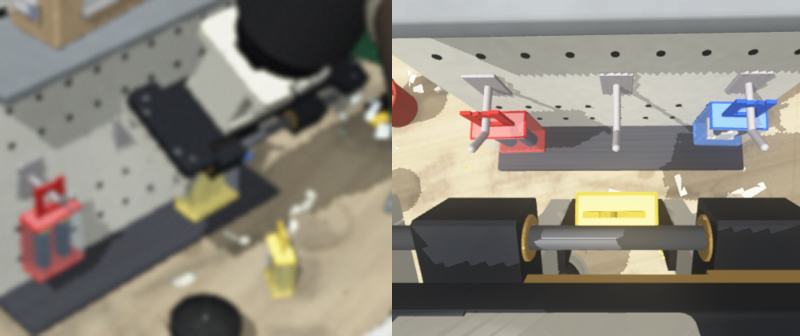

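```bash
python3 - <<'E'
from fk import *
s=arm.get_state(); T=Rm(s['ee_rot']); x0=np.array(s['eef_pos']); q0=s['q']
p=arm.grab_frame('wrist')
Rt=T; M=Rt.T@Rm(p['orientation']); o=Rt.T@(np.array(p['eye'])-x0)   # camera in tool
for tgt in ([.40,-.28,.22],[.42,-.22,.22],[.38,-.30,.25],[.43,-.25,.25]):
  for yaw in (-.25,-.05,.145):
    Tn=rz(yaw+.248)@T; q,c=ik(np.array(tgt),Tn)
    c2={k:p[k] for k in('fx','fy','cx','cy')}; c2['orientation']=Tn@M; c2['eye']=np.array(tgt)+Tn@o
    print(tgt,yaw,q.round(2),'%.0e'%c,proj(c2,[.473,-.32,.006]).round(0),proj(c2,[.473,-.32,.046]).round(0))
E
```

```text
[0.4, -0.28, 0.22] -0.25 [-0.22 -0.18 -0.68 -0.03 -0.65  1.57] 3e-25 [304. 195.] [306. 187.]
[0.4, -0.28, 0.22] -0.05 [-0.33 -0.13 -0.56 -0.21 -0.75  1.98] 5e-25 [317. 199.] [320. 193.]
[0.4, -0.28, 0.22] 0.145 [-0.43 -0.08 -0.47 -0.33 -0.86  2.32] 6e-19 [329. 207.] [334. 200.]
[0.42, -0.22, 0.22] -0.25 [-0.01 -0.23 -0.77  0.12 -0.62  1.25] 7e-28 [358. 199.] [365. 192.]
[0.42, -0.22, 0.22] -0.05 [-0.12 -0.19 -0.66 -0.09 -0.69  1.7 ] 7e-21 [369. 214.] [379. 209.]
[0.42, -0.22, 0.22] 0.145 [-0.23 -0.14 -0.56 -0.25 -0.79  2.09] 3e-20 [378. 231.] [388. 228.]
[0.38, -0.3, 0.25] -0.25 [-0.31 -0.2  -0.6  -0.07 -0.76  1.68] 7e-26 [284. 188.] [284. 181.]
[0.38, -0.3, 0.25] -0.05 [-0.41 -0.15 -0.5  -0.23 -0.85  2.06] 8e-31 [299. 189.] [300. 182.]
[0.38, -0.3, 0.25] 0.145 [-0.5  -0.1  -0.41 -0.33 -0.96  2.38] 3e-23 [313. 193.] [315. 186.]
[0.43, -0.25, 0.25] -0.25 [-0.11 -0.2  -0.65  0.05 -0.7   1.41] 3e-20 [332. 216.] [336. 212.]
[0.43, -0.25, 0.25] -0.05 [-0.21 -0.16 -0.55 -0.13 -0.78  1.81] 2e-30 [340. 226.] [346. 223.]
[0.43, -0.25, 0.25] 0.145 [-0.31 -0.11 -0.45 -0.27 -0.88  2.16] 8e-22 [347. 237.] [353. 235.]
```

>>> {"name": "carry_out", "arguments": {"commands": [[-0.4,-0.4,0.3,0.4],[-0.9,-0.9,0.6,0.8],[-1.4,-1.4,0.9,1.2],[-1.9,-1.9,1.2,1.7],[-2.4,-2.5,1.4,2.2],[-2.9,-3.1,1.4,2.7],[-3.4,-3.7,1.4,3.2],[-3.8,-4.1,1.4,3.7],[-3.9,-4.2,1.4,3.75],[-3.9,-4.2,1.4,3.75]]}}

```text
t: 32.3
eef_pos: [0.3838, -0.2927, 0.2199]
ee_rot: [-3.115, -0.414, 0.141]
force: [0.6, -0.4, -0.6]
width: 0.0503
gripper_force: 14.9
```

```bash
python3 - <<'E'
from h import *
p=arm.grab_frame('wrist'); s=arm.get_state(); print({k:np.round(s[k],4).tolist() for k in ['t','q','eef_pos','ee_rot','width']})
save(p,'w2.png'); np.save('w2.npy',dict(p),allow_pickle=True)
def pl(uv,z):
    e,d=ray(p,uv); return (e+d*(z-e[2])/d[2])[:2]
for m in arm.mark_of(p,'yellow_pocket_slot'): print(m['uv'],m['conf'],pl(m['uv'],.006))
for m in arm.regions_of(p,'yellow_pocket_slot')[:2]: print('reg',m['uv'],m['conf'],m['pixels'].sum())
E
```

```text
{'t': 32.35, 'q': [-0.4721, -0.0826, -0.4674, -0.3341, -0.8839, 2.3649], 'eef_pos': [0.3843, -0.292, 0.2201], 'ee_rot': [-3.1154, -0.4143, 0.1428], 'width': 0.0502}
[316.9, 188.9] 0.75 [ 0.47448268 -0.31658471]
reg [317.3, 192.8] 0.88 3735
```

View pics/w2.png

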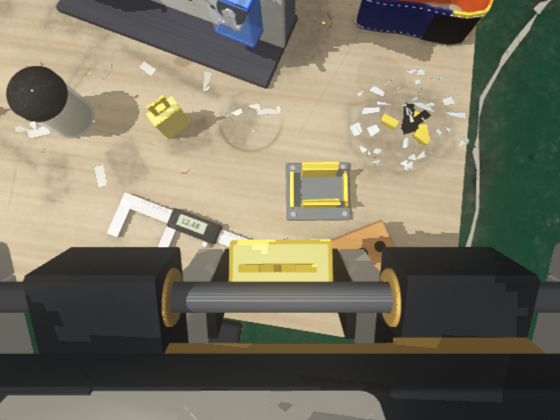

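```bash
python3 - <<'E'
from h import *
p=np.load('w2.npy',allow_pickle=True).item(); x0=np.array([.3843,-.292,.2201]); yaw=.1428
def pl(uv,z):
    e,d=ray(p,uv); return (e+d*(z-e[2])/d[2])[:2]
for z in (.003,.006):
    C=np.array([pl(u,z) for u in ((286,163),(350,163),(351,219),(287,219))]); a=C[0]-C[3]+C[1]-C[2]; b=C[0]-C[1]+C[3]-C[2]
    print(z,C.mean(0).round(4),np.degrees(np.arctan2(a[1],a[0])),np.degrees(np.arctan2(b[1],b[0]))-90,np.linalg.norm(a)/2,np.linalg.norm(b)/2)
for z in (.2348,):
    L,Rr=pl((229,240.5),z),pl((331.5,240.5),z); m=(L+Rr)/2; print('pack back top edge',L,Rr,np.linalg.norm(L-Rr)); u=np.array([np.cos(yaw),np.sin(yaw)])
    print('rel TCP along tool x',(m-x0[:2])@u,'lat',(m-x0[:2])@[-u[1],u[0]], 'az',np.degrees(np.arctan2(*(L-Rr)[::-1]))-90)
    t=pl((281,267),z+.0);print('tab foot',(t-x0[:2])@u)
g=cv2.cvtColor(p['pixels'],cv2.COLOR_RGB2GRAY)
print(g[225:300:1,280][:,].tolist())
E
```

```text
0.003 [ 0.4733 -0.3188] 8.777500022076785 8.385700527004616 0.06829460349162045 0.07644379938662842
0.006 [ 0.4726 -0.3187] 8.777500022076785 8.385700527004616 0.06777169782217782 0.07585849843971088
pack back top edge [ 0.39261471 -0.26576564] [ 0.39996872 -0.31445376] 0.049240376022312425
rel TCP along tool x 0.012138674151931778 lat 0.00016445393983114876 az 8.589219228158854
tab foot -0.0004185849289629675
[195, 195, 194, 196, 196, 196, 195, 197, 199, 202, 205, 206, 207, 206, 198, 185, 184, 184, 190, 210, 220, 220, 220, 220, 220, 220, 220, 220, 220, 220, 220, 220, 220, 220, 221, 221, 221, 217, 192, 151, 132, 131, 131, 131, 130, 131, 145, 192, 221, 221, 221, 221, 221, 221, 222, 217, 170, 84, 76, 81, 83, 87, 94, 97, 99, 106, 109, 113, 124, 123, 117, 137, 131, 126, 127]
```

>>> {"name": "carry_out", "arguments": {"commands": [[0.3,0,-0.2,0],[0.6,-0.1,-0.5,0],[0.9,-0.2,-0.9,0],[1.2,-0.3,-1.3,0],[1.5,-0.4,-1.6,0],[1.7,-0.5,-1.9,0],[1.79,-0.53,-2.1,0],[1.79,-0.53,-2.1,0],[1.79,-0.53,-2.1,0],[1.79,-0.53,-2.1,0]]}}

```text
t: 33.7
eef_pos: [0.4744, -0.3183, 0.1167]
ee_rot: [-3.116, -0.417, 0.145]
force: [-0.2, -1.3, -0.5]
width: 0.0503
gripper_force: 14.9
```

```bash
python3 - <<'E'
from h import *
s=arm.get_state(); print({k:np.round(s[k],4).tolist() for k in ['t','q','eef_pos','ee_rot','width','force']})
E
```

```text
{'t': 33.7, 'q': [-0.446, 0.1797, -0.4304, -0.4117, -0.6638, 2.456], 'eef_pos': [0.4744, -0.3183, 0.1167], 'ee_rot': [-3.1165, -0.417, 0.1454], 'width': 0.0503, 'force': [-0.1608, -1.2557, -0.4852]}
```

>>> {"name": "carry_out", "arguments": {"commands": [[0,0,-0.2,0],[0,0,-0.4,0],[0,0,-0.6,0],[0,0,-0.8,0],[0,0,-0.95,0],[0,0,-1.08,0],[0,0,-1.17,0],[0,0,-1.24,0],[0,0,-1.28,0],[0,0,-1.3,0]]}}

```text
t: 34.95
eef_pos: [0.4746, -0.3183, 0.0512]
ee_rot: [-3.116, -0.416, 0.145]
force: [-2.3, 1.0, 5.1]
width: 0.0497
gripper_force: 14.9
```

```bash
python3 - <<'E'
from h import *
s=arm.get_state(); print({k:np.round(s[k],4).tolist() for k in ['t','q','eef_pos','ee_rot','width','force']})
p=arm.grab_frame('scene'); m=arm.mark_of(p,'clip_pack_center')
for k in m: print(k['uv'],k['conf'])
print(proj(p,[.474,-.3185,.036]),proj(p,[.474,-.3185,.046]))
E
```

```text
{'t': 34.95, 'q': [-0.4625, 0.2797, -0.4595, -0.4995, -0.5541, 2.5754], 'eef_pos': [0.4746, -0.3183, 0.0512], 'ee_rot': [-3.1159, -0.4164, 0.1454], 'width': 0.0497, 'force': [-2.2636, 1.0408, 5.0714]}
[324.0, 206.7] 0.69
[384.1, 167.3] 0.64
[384.769025  169.8230172] [385.34662203 166.89496861]
```

>>> {"name": "carry_out", "arguments": {"commands": [[0,0,0,0],[0,0,0,0],[0,0,0,0],[0,0,0,0],[0,0,0,0],[0,0,0,0],[0,0,0.3,0],[0,0,0.8,0],[0,0,1.5,0],[0,0,2.2,0]], "claw": 0}}

```text
t: 36.3
eef_pos: [0.4742, -0.3183, 0.163]
ee_rot: [-3.117, -0.416, 0.145]
force: [0.9, 0.3, 0.1]
width: 0.0878
gripper_force: 0.0
```

```bash
python3 - <<'E'
from fk import *
s=arm.get_state(); print({k:np.round(s[k],4).tolist() for k in ['t','q','eef_pos','ee_rot','width','force']})
P={c:arm.grab_frame(c) for c in ('scene','wrist')}
for k in arm.mark_of(P['scene'],'clip_pack_center'): print('clip',k['uv'],k['conf'])
print(proj(P['scene'],[.474,-.3185,.036]))
for k in arm.mark_of(P['scene'],'caster_pack_center'): print('caster',k['uv'],k['conf'])
T=Rm(s['ee_rot']); Tn=rz(-.236-.145)@T
O=np.array([.680,-.1056]);X=np.array([.972,-.233]);Y=np.array([.233,.972])
for rx_,z in ((-200,.2),(-120,.2),(-90,.13),(-60,.092),(-29,.09),(-48,.105)):
    x=np.r_[O+X*rx_/1000-Y*.105,z]; q,c=ik(x,Tn); print(rx_,x.round(4),q.round(2),'%.0e'%c)
E
```

```text
{'t': 36.3, 'q': [-0.4381, 0.1201, -0.3936, -0.3649, -0.7511, 2.3895], 'eef_pos': [0.4742, -0.3183, 0.163], 'ee_rot': [-3.1165, -0.4161, 0.1454], 'width': 0.0878, 'force': [0.936, 0.3158, 0.0517]}
clip [326.0, 206.0] 0.79
clip [383.7, 169.6] 0.58
clip [385.7, 179.1] 0.56
[384.769025  169.8230172]
caster [311.6, 157.8] 0.82
caster [386.3, 178.8] 0.36
caster [279.6, 284.0] 0.29
-200 [ 0.4611 -0.1611  0.2   ] [ 0.17 -0.19 -0.85  0.27 -0.53  0.96] 2e-29
-120 [ 0.5389 -0.1797  0.2   ] [ 0.09 -0.03 -0.7   0.22 -0.51  1.08] 2e-30
-90 [ 0.5681 -0.1867  0.13  ] [ 0.05  0.11 -0.77  0.32 -0.29  1.  ] 7e-31
-60 [ 0.5972 -0.1937  0.092 ] [ 0.01  0.21 -0.81  0.48 -0.16  0.87] 2e-29
-29 [ 0.6273 -0.2009  0.09  ] [ 0.01  0.26 -0.71  0.38 -0.2   0.98] 3e-23
-48 [ 0.6089 -0.1965  0.105 ] [ 0.02  0.21 -0.72  0.35 -0.23  1.  ] 5e-26
```

>>> {"name": "carry_out", "arguments": {"commands": [[0.1,0.3,0.2,-0.4],[0.3,0.6,0.4,-0.9],[0.5,1,0.6,-1.4],[0.7,1.4,0.74,-1.9],[0.9,1.8,0.74,-2.4],[1.1,2.2,0.74,-2.9],[1.2,2.5,0.74,-3.4],[1.3,2.76,0.74,-3.73],[1.3,2.76,0.74,-3.73],[1.3,2.76,0.74,-3.73]]}}

```text
t: 37.75
eef_pos: [0.539, -0.1803, 0.1974]
ee_rot: [-3.116, -0.415, -0.245]
force: [-0.1, -0.4, 0.5]
width: 0.0875
gripper_force: 0.0
```

```bash
python3 - <<'E'
from h import *
p=arm.grab_frame('wrist'); s=arm.get_state(); print({k:np.round(s[k],4).tolist() for k in ['t','q','eef_pos','ee_rot']})
def pl(uv,z):
    e,d=ray(p,uv); return (e+d*(z-e[2])/d[2])[:2]
O=np.array([.680,-.1056]);X=np.array([.972,-.233]);Y=np.array([.233,.972])
for m in arm.mark_of(p,'caster_pack_center'): w=pl(m['uv'],.075); print(m['uv'],m['conf'],w,'rack',(w-O)@X,(w-O)@Y)
x=O-Y*.105-X*.027; print('shift to (-27,.090)',(np.r_[x,.09]-s['eef_pos'])/.05,' via -60,.1',(np.r_[O-Y*.105-X*.06,.1]-s['eef_pos'])/.05)
E
```

```text
{'t': 37.8, 'q': [0.0889, -0.0243, -0.7012, 0.2259, -0.5021, 1.0653], 'eef_pos': [0.5391, -0.1805, 0.1975], 'ee_rot': [-3.1157, -0.4153, -0.2453]}
[283.0, 156.4] 0.57 [ 0.63420149 -0.2014597 ] rack -0.022180845590255086 -0.10384667873447716
shift to (-27,.090) [ 1.80393005 -0.4167678  -2.15091802]  via -60,.1 [ 1.16241005 -0.2629878  -1.95091802]
```

>>> {"name": "carry_out", "arguments": {"commands": [[0.3,-0.1,-0.5,0],[0.6,-0.1,-1,0],[0.9,-0.2,-1.5,0],[1.16,-0.26,-1.95,0],[1.35,-0.31,-2.05,0],[1.55,-0.36,-2.1,0],[1.7,-0.4,-2.15,0],[1.82,-0.42,-2.15,0],[1.82,-0.42,-2.15,0],[1.82,-0.42,-2.15,0]], "claw": 0}}

```text
t: 39.1
eef_pos: [0.6302, -0.2011, 0.0906]
ee_rot: [-3.116, -0.416, -0.245]
force: [-0.0, 0.3, -0.0]
width: 0.0879
gripper_force: 0.0
```

```bash
python3 - <<'E'
from h import *
s=arm.get_state(); print({k:np.round(s[k],4).tolist() for k in ['t','q','eef_pos','ee_rot','force']})
E
```

```text
{'t': 39.1, 'q': [0.0073, 0.2655, -0.7119, 0.3955, -0.1979, 0.951], 'eef_pos': [0.6302, -0.2011, 0.0906], 'ee_rot': [-3.1155, -0.4162, -0.2453], 'force': [-0.0459, 0.2571, -0.0239]}
```

Close, then slide off along the slope (pack taken at about −24 mm, so the slope starts at d ≈ 18).

>>> {"name": "carry_out", "arguments": {"commands": [[0,0,0,0],[0,0,0,0],[0,0,0,0],[0,0,0,0],[0,0,0,0],[0,0,0,0],[0,0,0,0],[0,0,0,0],[0,0,0,0],[0,0,0,0]], "claw": 1, "force": 15}}

```text
t: 40.35
eef_pos: [0.6303, -0.2012, 0.0903]
ee_rot: [-3.116, -0.416, -0.245]
force: [0.3, 0.3, 0.3]
width: 0.05
gripper_force: 14.9
```

```bash
python3 - <<'E'
from h import *
p=arm.grab_frame('wrist');s=arm.get_state(); print({k:np.round(s[k],4).tolist() for k in ['t','eef_pos','ee_rot','force','width','gripper_force']})
# pack colour rows seen above gripper: blue box top far edge
x0=np.array(s['eef_pos']);yaw=s['ee_rot'][2];u=np.array([np.cos(yaw),np.sin(yaw)])
hsv=cv2.cvtColor(p['pixels'],cv2.COLOR_RGB2HSV)
m=(hsv[...,0]>95)&(hsv[...,0]<125)&(hsv[...,1]>110)
r=np.where(m[150:300,220:340].sum(1)>0)[0]+150; print('rows',r.min() if len(r) else None,r.max() if len(r) else None)
for v in range(225,290,4): print(v,m[v,200:360].sum(),end='; ')
E
```

```text
{'t': 40.4, 'eef_pos': [0.6303, -0.2012, 0.0903], 'ee_rot': [-3.1156, -0.4159, -0.2454], 'force': [-0.4352, -0.4466, 0.0671], 'width': 0.0502, 'gripper_force': 14.9386}
rows 229 281
225 0; 229 75; 233 87; 237 8; 241 9; 245 9; 249 10; 253 88; 257 88; 261 9; 265 9; 269 8; 273 8; 277 9; 281 68; 285 0; 289 0;
```

>>> {"name": "carry_out", "arguments": {"commands": [[-0.06,0.01,0.03,0],[-0.12,0.03,0.06,0],[-0.17,0.04,0.08,0],[-0.23,0.06,0.1,0],[-0.29,0.07,0.12,0],[-0.35,0.08,0.14,0],[-0.41,0.1,0.17,0],[-0.47,0.11,0.22,0],[-0.51,0.12,0.25,0],[-0.51,0.12,0.25,0]]}}

```text
t: 41.65
eef_pos: [0.6049, -0.1951, 0.1031]
ee_rot: [-3.115, -0.416, -0.245]
force: [0.0, -0.1, -0.7]
width: 0.0503
gripper_force: 14.9
```

>>> {"name": "carry_out", "arguments": {"commands": [[-0.06,0.01,0.04,0],[-0.12,0.03,0.08,0],[-0.16,0.04,0.09,0],[-0.23,0.06,0.1,0],[-0.35,0.08,0.12,0],[-0.5,0.12,0.15,0],[-0.7,0.17,0.2,0],[-0.93,0.23,0.4,0],[-1.1,0.26,0.8,0],[-1.2,0.28,1.1,0]]}}

```text
t: 42.9
eef_pos: [0.5442, -0.1807, 0.1593]
ee_rot: [-3.115, -0.417, -0.245]
force: [0.3, 0.1, 0.5]
width: 0.0499
gripper_force: 14.9
```

```bash
python3 - <<'E'
from fk import *
p=arm.grab_frame('wrist'); s=arm.get_state(); print({k:np.round(s[k],4).tolist() for k in ['t','q','eef_pos','ee_rot','force','width']})
hsv=cv2.cvtColor(p['pixels'],cv2.COLOR_RGB2HSV); m=(hsv[...,0]>95)&(hsv[...,0]<125)&(hsv[...,1]>110)
print([(v,int(m[v,200:360].sum())) for v in range(222,290,3)])
x0=np.array(s['eef_pos']);T=Rm(s['ee_rot']); M=T.T@Rm(p['orientation']); o=T.T@(np.array(p['eye'])-x0)
np.save('cam.npy',dict(M=M,o=o),allow_pickle=True)
bl=np.array([.490,.139])
for half in (0,np.pi):
  Tn=rz(-.012+.245+half)@T
  for z in (.15,.09,.0513):
    q,c=ik(np.r_[bl,z],Tn); print('place',round(half,1),z,q.round(2),'%.0e'%c)
for tgt,yaw in (([.56,.05,.25],np.pi-.012),([.60,.14,.22],np.pi-.012),([.58,.14,.25],-np.pi-.012),([.55,.0,.25],-1.6),([.5,.03,.25],1.55),([.49,.05,.25],1.2)):
    Tn=rz(yaw+.245)@T; q,c=ik(np.array(tgt),Tn)
    c2={k:p[k] for k in('fx','fy','cx','cy')}; c2['orientation']=Tn@M; c2['eye']=np.array(tgt)+Tn@o
    print(tgt,round(yaw,2),q.round(2),'%.0e'%c,proj(c2,[*bl,.006]).round(0))
E
```

```text
{'t': 42.95, 'q': [0.0796, 0.028, -0.7674, 0.2831, -0.3811, 1.0096], 'eef_pos': [0.5449, -0.1807, 0.1615], 'ee_rot': [-3.114, -0.4197, -0.2453], 'force': [-0.3098, -0.2646, 1.0239], 'width': 0.05}
[(222, 0), (225, 0), (228, 0), (231, 100), (234, 6), (237, 6), (240, 7), (243, 7), (246, 7), (249, 9), (252, 88), (255, 88), (258, 87), (261, 9), (264, 9), (267, 9), (270, 9), (273, 8), (276, 8), (279, 105), (282, 0), (285, 0), (288, 0)]
place 0 0.15 [ 0.77 -0.07 -1.02  0.75 -0.39  0.14] 3e-05
place 0 0.09 [ 0.72  0.06 -1.02  0.71 -0.3   0.19] 5e-03
place 0 0.0513 [-0.11  0.13 -0.93 -3.03 -0.   -1.6 ] 7e-03
place 3.1 0.15 [ 0.51  0.42 -0.08 -0.18 -1.45 -2.03] 4e-23
place 3.1 0.09 [ 0.51  0.48 -0.14 -0.19 -1.34 -2.01] 5e-26
place 3.1 0.0513 [ 0.51  0.52 -0.17 -0.19 -1.27 -2.  ] 1e-25
[0.56, 0.05, 0.25] 3.13 [ 0.35  0.43  0.15 -0.12 -1.69 -1.92] 8e-31 [356. 206.]
[0.6, 0.14, 0.22] 3.13 [ 0.44  0.53  0.26 -0.16 -1.69 -2.01] 2e-21 [284. 169.]
[0.58, 0.14, 0.25] -3.15 [ 0.46  0.48  0.25 -0.16 -1.73 -2.03] 7e-22 [285. 190.]
[0.55, 0.0, 0.25] -1.6 [ 0.6   0.18 -0.39  0.37 -1.25 -0.79] 8e-31 [339. 380.]
[0.5, 0.03, 0.25] 1.55 [ 0.05  0.12 -0.14 -0.49 -1.33 -3.03] 3e-03 [277. 176.]
[0.49, 0.05, 0.25] 1.2 [ 0.18 -0.01 -0.29 -0.41 -1.11  2.75] 2e-27 [261. 196.]
```

>>> {"name": "carry_out", "arguments": {"commands": [[-0.3,0.1,0.4,-1],[-0.6,0.3,0.9,-2.5],[-0.9,0.6,1.4,-4],[-1.1,1,1.75,-5.5],[-1.1,1.4,1.75,-7],[-1.1,1.8,1.75,-8.5],[-1.1,2.2,1.75,-10],[-1.1,2.6,1.75,-11.5],[-1.1,2.9,1.75,-12.9],[-1.1,3,1.75,-13.9]]}}

```text
t: 44.2
eef_pos: [0.4899, -0.0298, 0.2452]
ee_rot: [-3.116, -0.415, -1.703]
force: [0.4, 0.7, -0.9]
width: 0.05
gripper_force: 14.9
```

>>> {"name": "carry_out", "arguments": {"commands": [[0.1,0.4,0,-1.5],[0.3,0.9,0,-3],[0.5,1.4,0,-4.5],[0.7,1.9,-0.1,-6],[0.9,2.4,-0.2,-7.5],[1.1,2.9,-0.3,-9],[1.3,3.3,-0.4,-10.5],[1.5,3.5,-0.5,-12],[1.6,3.5,-0.6,-13.3],[1.6,3.5,-0.6,-13.85]]}}

```text
t: 45.45
eef_pos: [0.5698, 0.1438, 0.2146]
ee_rot: [-3.116, -0.417, 3.128]
force: [0.0, 0.5, -0.3]
width: 0.0497
gripper_force: 14.9
```

```bash
python3 - <<'E'
from h import *
p=arm.grab_frame('wrist'); s=arm.get_state(); print({k:np.round(s[k],4).tolist() for k in ['t','q','eef_pos','ee_rot','width','force']})
save(p,'w3.png'); np.save('w3.npy',dict(p),allow_pickle=True)
def pl(uv,z):
    e,d=ray(p,uv); return (e+d*(z-e[2])/d[2])[:2]
for m in arm.mark_of(p,'blue_pocket_slot'): print(m['uv'],m['conf'],pl(m['uv'],.006))
E
```

```text
{'t': 45.5, 'q': [0.4648, 0.4864, 0.1801, -0.1654, -1.6484, -2.0261], 'eef_pos': [0.5698, 0.1435, 0.2151], 'ee_rot': [-3.1161, -0.4165, 3.1264], 'width': 0.0502, 'force': [-0.2751, -0.3423, -0.0621]}
[281.0, 193.2] 0.58 [0.48978752 0.13984463]
```

View pics/w3.png

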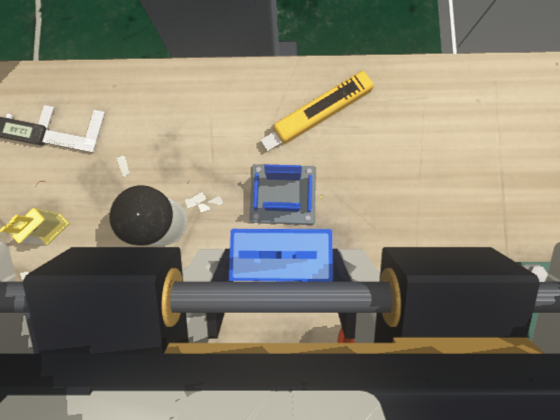

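```bash
python3 - <<'E'
from h import *
p=np.load('w3.npy',allow_pickle=True).item(); x0=np.array([.5698,.1435,.2151]); yaw=3.1264
def pl(uv,z):
    e,d=ray(p,uv); return (e+d*(z-e[2])/d[2])[:2]
C=np.array([pl(u,.005) for u in ((250,165),(315,165),(316.5,222.5),(250,224))]); a=C[0]-C[3]+C[1]-C[2]; b=C[0]-C[1]+C[3]-C[2]
print(C.mean(0).round(4),np.degrees(np.arctan2(a[1],a[0])),np.degrees(np.arctan2(b[1],b[0]))-90,np.linalg.norm(a)/2,np.linalg.norm(b)/2)
u=np.array([np.cos(yaw),np.sin(yaw)]);z=x0[2]+.0147
L,Rr=pl((230,230),z),pl((332,230),z);m=(L+Rr)/2
print('back edge rel',(m-x0[:2])@u,(m-x0[:2])@[-u[1],u[0]],np.linalg.norm(L-Rr),'az',np.degrees(np.arctan2(*(L-Rr)[::-1]))-90)
t=pl((281,253),z);print('tab',(t-x0[:2])@u)
c=C.mean(0)-u*(((m-x0[:2])@u)-.0125); print('TCP target',c,'shift',(c-x0[:2])/.05)
E
```

```text
[0.4903 0.1419] -179.51189735840933 -179.82955178119676 0.06986598253134255 0.07743733483612637
back edge rel 0.01656196842304873 -0.001137593273194592 0.04914702976734258 az -180.32291177643086
tab 0.00556449284251843
TCP target [0.49433026 0.14187183] shift [-1.50939488 -0.03256339]
```

>>> {"name": "carry_out", "arguments": {"commands": [[-0.2,0,-0.2,0],[-0.5,0,-0.5,0],[-0.8,0,-0.9,0],[-1.1,-0.03,-1.3,0.1],[-1.3,-0.06,-1.6,0.1],[-1.45,-0.07,-1.9,0.1],[-1.51,-0.07,-2,0.1],[-1.51,-0.07,-2,0.1],[-1.51,-0.07,-2,0.1],[-1.51,-0.07,-2,0.1]]}}

```text
t: 46.8
eef_pos: [0.4948, 0.1404, 0.1157]
ee_rot: [-3.116, -0.415, -3.141]
force: [0.1, 0.2, -1.3]
width: 0.0495
gripper_force: 14.9
```

```bash
python3 - <<'E'
from h import *
s=arm.get_state(); print({k:np.round(s[k],4).tolist() for k in ['t','q','eef_pos','ee_rot','width','force']})
E
```

```text
{'t': 46.8, 'q': [0.516, 0.4548, -0.1114, -0.1803, -1.3858, -2.013], 'eef_pos': [0.4948, 0.1404, 0.1157], 'ee_rot': [-3.116, -0.4151, -3.1407], 'width': 0.0495, 'force': [0.14, 0.2039, -1.2894]}
```

>>> {"name": "carry_out", "arguments": {"commands": [[0,0,-0.2,0],[0,0,-0.4,0],[0,0,-0.6,0],[0,0,-0.78,0],[0,0,-0.92,0],[0,0,-1.05,0],[0,0,-1.14,0],[0,0,-1.21,0],[0,0,-1.25,0],[0,0,-1.28,0]]}}

```text
t: 48.05
eef_pos: [0.4944, 0.1403, 0.0514]
ee_rot: [-3.116, -0.416, -3.141]
force: [0.2, 0.7, 1.5]
width: 0.0505
gripper_force: 14.9
```

```bash
python3 - <<'E'
from h import *
s=arm.get_state(); print({k:np.round(s[k],4).tolist() for k in ['t','eef_pos','ee_rot','width','force']})
p=arm.grab_frame('scene')
for k in arm.mark_of(p,'caster_pack_center'): print(k['uv'],k['conf'])
print(proj(p,[.4903,.141,.036]),proj(p,[.4903,.141,.046]))
E
```

```text
{'t': 48.05, 'eef_pos': [0.4944, 0.1403, 0.0514], 'ee_rot': [-3.1157, -0.4157, -3.1408], 'width': 0.0505, 'force': [0.249, 0.6888, 1.5133]}
[277.92197088 278.01962547] [277.92470594 275.04953813]
```

>>> {"name": "carry_out", "arguments": {"commands": [[0,0,0,0],[0,0,0,0],[0,0,0,0],[0,0,0,0],[0,0,0,0],[0,0,0,0],[0,0,0.3,0],[0,0,0.8,0],[0,0,1.6,0],[0,0,2.4,0]], "claw": 0}}

```text
t: 49.4
eef_pos: [0.4944, 0.1402, 0.1736]
ee_rot: [-3.116, -0.415, -3.141]
force: [0.5, -0.6, -0.4]
width: 0.0879
gripper_force: 0.0
```

>>> {"name": "carry_out", "arguments": {"commands": [[0.3,0,0.3,0],[0.8,0,0.6,0],[1.3,0,0.8,0],[1.7,0,0.8,0],[1.8,0,0.8,0],[1.8,0,0.8,0],[1.8,0,0.8,0],[1.8,0,0.8,0],[1.8,0,0.8,0],[1.8,0,0.8,0]]}}

```text
t: 50.65
eef_pos: [0.5842, 0.1403, 0.2115]
ee_rot: [-3.116, -0.416, -3.141]
force: [-0.4, -0.3, -0.4]
width: 0.0874
gripper_force: 0.0
```

```bash
python3 - <<'E'
from h import *
P={c:arm.grab_frame(c) for c in ('scene','wrist','top')}; s=arm.get_state(); print({k:np.round(s[k],4).tolist() for k in ['t','eef_pos','width','force']})
for n,X in (('caster_pack_center',[.4903,.141,.036]),('clip_pack_center',[.474,-.3185,.036]),('battery_pack_center',[.679,.002,.075])):
  for c in P: print(n,c,[(np.round(k['uv']).tolist(),round(k['conf'],2)) for k in arm.mark_of(P[c],n)],'expected',proj(P[c],X).round(0))
a=cv2.resize(P['scene']['pixels'][140:310,230:420],(570,510),interpolation=cv2.INTER_CUBIC)
b=cv2.resize(P['wrist']['pixels'][120:300,180:380],(230,207)); c=np.zeros((510,800,3),np.uint8); c[:,:570]=a; c[:207,570:]=b
cv2.imwrite('pics/end.png',c[...,::-1])
E
```

```text
{'t': 50.8, 'eef_pos': [0.5843, 0.1403, 0.2113], 'width': 0.0877, 'force': [0.6729, 0.6765, -0.0141]}
caster_pack_center scene [([280.0, 279.0], 0.93)] expected [278. 278.]
caster_pack_center wrist [([284.0, 173.0], 0.76)] expected [286. 174.]
caster_pack_center top [([222.0, 258.0], 0.57)] expected [221. 252.]
clip_pack_center scene [([386.0, 173.0], 0.76), ([274.0, 191.0], 0.7), ([325.0, 205.0], 0.65)] expected [385. 170.]
clip_pack_center wrist [([45.0, 208.0], 0.6)] expected [-123.  158.]
clip_pack_center top [([322.0, 236.0], 0.7), ([394.0, 251.0], 0.54)] expected [394. 251.]
battery_pack_center scene [([248.0, 196.0], 0.93)] expected [249. 193.]
battery_pack_center wrist [] expected [128. 368.]
battery_pack_center top [([269.0, 176.0], 0.83)] expected [271. 178.]
```

View pics/end.png

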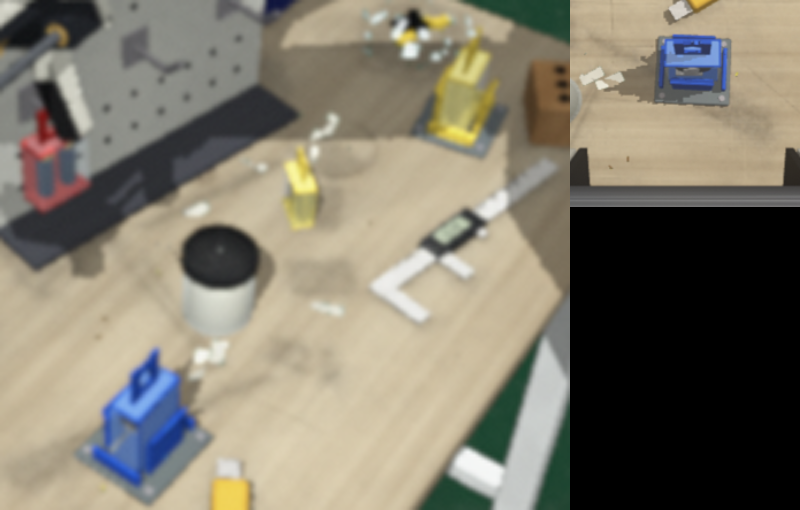

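Both packs stand upright in their own pockets, with the blue at about (140,430) and the yellow at about (460,95). The red pack still hangs and the jar has not moved, so I'm handing the job in.

```bash
python3 -c "
from station import arm
print(arm.job_done())"
```

```text
the job is handed in; nothing more can be done
None
```

I handed the job in at about 51 s: the last pictures show the yellow clip pack and the blue caster pack standing upright in their own pockets, the red pack still hanging and the jar in place; the orange spool was not re-checked at the end, and the judge returned no verdict.

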